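Scoop the bread rolls off the baking sheet and serve them on the board

ROBOT

A 6-joint arm with a two-finger parallel gripper is mounted at the origin on the work surface. World frame = base frame: x ahead of the robot, y to its left, z up, the work surface at z = 0. Lengths are in m, angles in degrees, forces in N, time in s.
With the tool pointing down it reaches from about 0.375 to 0.9 m from the base axis. Payload 3.1 kg.
Tool frame: the origin (TCP) lies on the centre line of the jaws, within the pads' length; the fingertips stand 25 mm ahead of it and the grasp point (between the pads) lies 6 mm ahead of it; z points along the fingers, y is the line along which they close (so a half turn about z gives the same grasp; the last joint's range is limited). The gripper opens to 87 mm and grips with 3 to 60 N. Pads are 19 mm wide; open, the fingers measure 117 mm over their backs; the gripper's body (75 mm by 190 mm) begins 51 mm behind the grasp point.
Start: joints at [59.387, 30.224, 82.088, -0, 67.689, -10.227], TCP at [0.218, 0.586, 0.248] pointing down, gripper open.
Joint ranges: [-176.69, 176.69], [-43.24, 126.21], [12.49, 139.97], [-82, 262], [0, 151.66], [-163.58, 163.58]. Speed limits (degrees/s): [159.86, 159.86, 180, 180, 180, 180].

INTERFACE

Orientations are given as a 3x3 rotation matrix whose columns are the frame's x, y, z axes.
In Python, from rig import * gives the robot as it stands.
- The arm moves only by the tool step_arm, never from a script. Its argument "steps" is a list of rows, each a list of 7 numbers: the shift along the tool's x, y, z normalised to -1 to 1, where 1 is 0.3 m, then the turn, a rotation vector about the tool's x, y, z normalised to -1 to 1, where 1 is 45 degrees, then the gripper's target within -1 to 1 (shut at 1, half-way at 0, fully open at -1). A call has 1 to 8 rows; each row is the pose to reach, as a shift and turn from the pose commanded when the call began, along the tool's axes at that moment; what a row does not reach only later rows make up. A row lasts 1/12 s, in which the tool goes at most 41.7 mm and 7.16 degrees, less where a joint would pass 70% of its speed; a pose out of reach is approached as far as the arm can. A call with a number of a shift or a turn outside -1 to 1 is refused whole. A call with a gripper value outside its range is refused whole. The fingers move at their own pace and stop on an object; the grip force is fixed at half the most. Time passes only in rows, so rows that repeat a pose let the fingers close. It gives the time, the measured TCP pose, the force, the opening and the grip force at its end, in the units of the state.
- read_state(): the state, without advancing time (a new reading comes with each control period).
- capture(name): name is "scene" or "side" or "wrist"; returns a dict with "image" (384x512x3 uint8, red, green, blue), "vertical_fov" (degrees; the focal length in pixels is half the picture's height over the tangent of half this angle, whatever the lens; pixels are square), "cx", "cy" (the principal point, pixels), "world_from_camera" (4x4, takes a point from camera to world coordinates); the wrist camera has in their place "T_tool_cam" (4x4, takes a point from camera to tool coordinates, whose origin is the TCP and whose axes are the flange's). Camera axes: x right, y down, z forward; pixel columns grow to the right and rows downward; lengths in m; the calibration is good to about 2 mm. A picture is of the moment at which its call begins: read the wrist's pose just before it. There is no depth.
- hand_in(): hands the job in; it is judged then, once.
The state is a dict: "time_s": time; "joint_positions": joint angles; "qvel": joint speeds; "tau": joint torques, N m; "position": TCP position; "tcp_rot": TCP orientation; "force": force on the tool from outside, world axes, zero at the start; "moment": the same for the moment, N m; "opening": opening from 0.0 (shut) to 1.0 (fully open); "grasp_force": force on a finger pad.
Only numpy, scipy, OpenCV 4.12 (cv2) and the standard library are available. Lean on these libraries where they do the work, as an engineer would, in place of code of your own. Each camera call takes 0.05 s, during which the arm holds its last target. There are 200 camera calls.

TASK

Holding the flat scoop by its red back grip, keep it down on the baking sheet and push it under both bread rolls, using the sheet's raised end as a stop, until both rolls lie well inside the pan. Then let go with the scoop resting on the sheet, take it anew by the yellow arched handle (only once both rolls are aboard), lift it and carry it level to the wooden board, and set it down flat in the middle with both rolls still in it. Never touch the rolls with the gripper, never lift the scoop by the red grip, and leave the mug, jar and canister where they stand.

Things in the scene. Friction and masses are not known exactly. Their poses are not given: they have to be found in the camera images.
- sheet: Fixed dark steel baking sheet flat on the worktop, 340 mm along its x, 460 mm along its y, 3 mm thick (top 3 mm above the worktop), with no rims except one upright wall, 45 mm high and 5 mm thick, along the whole of its +y end. Origin on the worktop; the sheet spans x -170 to 170 mm, y -240 to 220 mm from it.
- wall (a point): Foot of the raised wall's inner face, midway along it, at the sheet's top surface. The sheet's +y axis points at the wall, square to it; the wall stands across the whole 340 mm.
- scoop: Loose aluminium flat scoop, about 0.31 kg; starts flat on the sheet, its mouth roughly towards the wall, with the rolls between mouth and wall. Origin: centre of the pan's underside; x points out of the mouth, z up. Pan floor 2 mm thick, 130 mm long (x -65 to +65), 194 mm wide; 190 mm clear between its side walls (2 mm thick, 25 mm high, from x -65 to +45); back wall 35 mm high at x -65 to -62; front edge (x +65) open. Balances near x = 0 loaded with two rolls.
- back_grip: Upright red tab fixed behind the scoop's back wall, for pushing; same origin and axes as the scoop. It is 34 mm along x (x -117 to -83), 14 mm thick along y (y -7 to 7), from z 10 to 72 mm. Pinch it across y. A gripper over it clears the arched handle.
- arch: Yellow arched handle fixed over the scoop's pan, for lifting; same origin and axes as the scoop. Its level crossbar lies along y at x = 3 mm, 14 mm thick along x, 16 mm high (z 87 to 103 mm), 200 mm long, on thin steel uprights at y = +-98 mm. Pinch it in the middle, across x. The rolls pass beneath it.
- roll_a: Crusty golden bread roll, hard, about 60 g, round, 68 mm across at 18 mm height, 42 mm high, with a flat underside 32 mm across and a rounded lower edge, so that the scoop's thin front edge rides under it. Origin on its axis 20 mm above its underside. It lies on the sheet, upright.
- roll_b: The second roll, same as roll_a. The two start side by side along the wall, 74 to 102 mm apart in that direction and up to 30 mm apart in distance from the wall, so both fit the mouth in one push if the scoop is square to the wall and centred on them.
- board: Fixed light wooden board on the worktop, 240 mm along x, 250 mm along y, 20 mm thick. Origin: centre of its underside.
- mug: White mug, 80 mm across, 90 mm high, a bystander. Origin: centre of its underside.
- jam_jar: Amber jar with red cap, 70 mm across, 100 mm high, a bystander. Origin: centre of its underside.
- canister: Yellow canister, 94 mm across, 120 mm high, a bystander. Origin: centre of its underside.

How it is judged (in metres and radians):
On the way, in this order (a step that is already met when the one before it is completed fails the run):
1. both rolls lie inside the pan on the sheet, while the gripper is on the scoop's red back grip (x of roll_a in the frame of scoop between -0.062 and 0.047 m and y of roll_a in the frame of scoop between -0.085 and 0.085 m and z of roll_a in the frame of scoop between 0.012 and 0.032 m and x of roll_b in the frame of scoop between -0.062 and 0.047 m and y of roll_b in the frame of scoop between -0.085 and 0.085 m and z of roll_b in the frame of scoop between 0.012 and 0.032 m and contact force between the fingers and back_grip above 0.5 N and height (world z) of scoop below 0.02 m), for 0.1 s.
2. the scoop rests on the sheet, let go, with both rolls in it (x of roll_a in the frame of scoop between -0.062 and 0.047 m and y of roll_a in the frame of scoop between -0.085 and 0.085 m and z of roll_a in the frame of scoop between 0.012 and 0.032 m and x of roll_b in the frame of scoop between -0.062 and 0.047 m and y of roll_b in the frame of scoop between -0.085 and 0.085 m and z of roll_b in the frame of scoop between 0.012 and 0.032 m and contact force between the fingers and scoop below 0.1 N and height (world z) of scoop below 0.012 m), for 0.1 s.
3. the scoop is lifted clear by the yellow arched handle with both rolls in it (x of roll_a in the frame of scoop between -0.062 and 0.047 m and y of roll_a in the frame of scoop between -0.085 and 0.085 m and z of roll_a in the frame of scoop between 0.012 and 0.032 m and x of roll_b in the frame of scoop between -0.062 and 0.047 m and y of roll_b in the frame of scoop between -0.085 and 0.085 m and z of roll_b in the frame of scoop between 0.012 and 0.032 m and contact force between the fingers and arch above 0.5 N and height (world z) of scoop above 0.05 m), for 0.2 s.
At the end, for the whole second after the job is handed in: The scoop rests flat on the board (underside 16 to 25 mm above the worktop, tilt under 0.06 rad), its pan's centre within 45 mm of the board's centre, at rest, with both rolls in the pan: each roll's centre at least 18 mm inside the front edge, between the side walls (x of roll_a in the frame of scoop between -0.062 and 0.047 m and y of roll_a in the frame of scoop between -0.085 and 0.085 m and z of roll_a in the frame of scoop between 0.012 and 0.032 m and x of roll_b in the frame of scoop between -0.062 and 0.047 m and y of roll_b in the frame of scoop between -0.085 and 0.085 m and z of roll_b in the frame of scoop between 0.012 and 0.032 m and horizontal distance between scoop and board below 0.045 m and height (world z) of scoop between 0.016 and 0.025 m and angle between scoop's own z axis and vertical below 0.06 rad and linear speed of scoop below 0.02 m/s and linear speed of each of roll_a, roll_b below 0.03 m/s); the robot touches nothing.
It fails at once if the gripper touches a bread roll (contact force between the fingers and roll_a above 0.5 N or contact force between the fingers and roll_b above 0.5 N).
It fails at once if the yellow arched handle is gripped or pushed while a roll is not in the pan (contact force between the fingers and arch above 2 N and not (x of roll_a in the frame of scoop between -0.062 and 0.047 m and y of roll_a in the frame of scoop between -0.085 and 0.085 m and z of roll_a in the frame of scoop between 0.012 and 0.032 m and x of roll_b in the frame of scoop between -0.062 and 0.047 m and y of roll_b in the frame of scoop between -0.085 and 0.085 m and z of roll_b in the frame of scoop between 0.012 and 0.032 m)).
It fails at once if the scoop is lifted by the red back grip (contact force between the fingers and back_grip above 1 N and height (world z) of scoop above 0.045 m).
It fails at once if the scoop is tipped more than 0.4 rad (angle between scoop's own z axis and vertical above 0.4 rad).
It fails at once if a bystander is moved more than 25 mm or knocked over (distance of any of mug, jam_jar, canister from where it was at the start of the episode above 0.025 m or angle between any of mug, jam_jar, canister's own z axis and vertical above 0.5 rad).
It also fails if it takes over 69 s, if anything falls off the work surface, if the arm or the gripper's body presses on something with over 40 N, if the wrist force passes 120 N, or if a joint passes its speed limit or range.

## Working session

There is one attempt and no reset: what is moved stays moved. The work goes in short steps, Python scripts to look and compute and a tool call to move; the robot and the scene stay as the last step left them, time stands still between calls to the robot, and variables do not carry over. Pictures are saved under pics/ and viewed, at most 10 in all, crops included, and the job is handed in when it is done.

Besides the shell and the picture viewer there is one more tool, called after "Request:" as a command line: name --pt "numbers of a row" for each row, then --argument value for the rest. step_arm: Moves the arm, as the interface text tells. Scaled input: -1 to 1 covers 0.3 m each way for a shift and 45 degrees each way for a turn. Its arguments: {"type":"object","properties":{"steps":{"type":"array"}},"required":["steps"]}

```bash
ls; mkdir -p pics
python3 - <<'E'
from rig import *
import cv2,numpy as np,pickle
d={}
for n in ("scene","side","wrist"):
    d[n]=capture(n); c=d[n]
    print(n,c["vertical_fov"],c["cx"],c["cy"],np.round(c.get("world_from_camera",c.get("T_tool_cam")),3).tolist())
s=read_state(); print(s["tcp_rot"],s["position"],s["time_s"])
pickle.dump((d,s),open("a.pkl","wb"))
cv2.imwrite("pics/a.png",cv2.cvtColor(np.hstack([cv2.resize(d[n]["image"],(400,300)) for n in("scene","side")]),cv2.COLOR_RGB2BGR))
cv2.imwrite("pics/s.png",cv2.cvtColor(cv2.resize(d["scene"]["image"],(800,600)),cv2.COLOR_RGB2BGR))
E
```

```text
pics
scene 57.72845365817221 253.73010079844792 191.10196080381814 [[0.516, 0.742, -0.428, 1.085], [0.856, -0.445, 0.262, -0.315], [0.003, -0.502, -0.865, 0.974], [0.0, 0.0, 0.0, 1.0]]
side 45.039815374156476 261.659146598524 188.20099867721703 [[0.947, -0.228, 0.228, 0.276], [-0.322, -0.645, 0.693, -1.093], [-0.011, -0.729, -0.684, 1.099], [0.0, 0.0, 0.0, 1.0]]
wrist 66.33614478360775 255.19766028206084 189.96860153012014 [[0.002, -0.957, -0.292, 0.081], [1.0, 0.002, 0.001, -0.001], [-0.0, -0.292, 0.957, -0.138], [0.0, 0.0, 0.0, 1.0]]
[[-9.37363962e-01  3.48350571e-01 -8.25545499e-04]
 [ 3.48351438e-01  9.37362928e-01 -1.42007596e-03]
 [ 2.79151475e-04 -1.61870799e-03 -9.99998651e-01]] [0.21744026 0.58541847 0.24679916] 0.15
```

View pics/s.png

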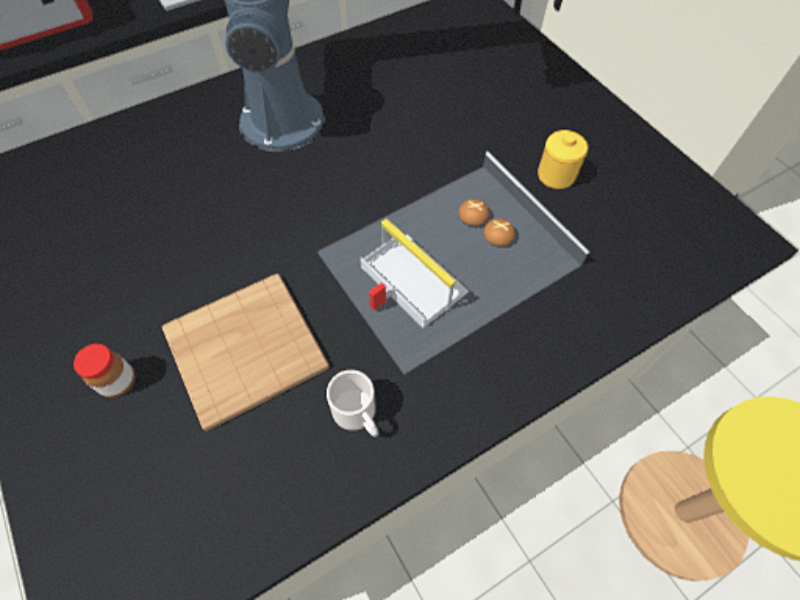

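View pics/a.png

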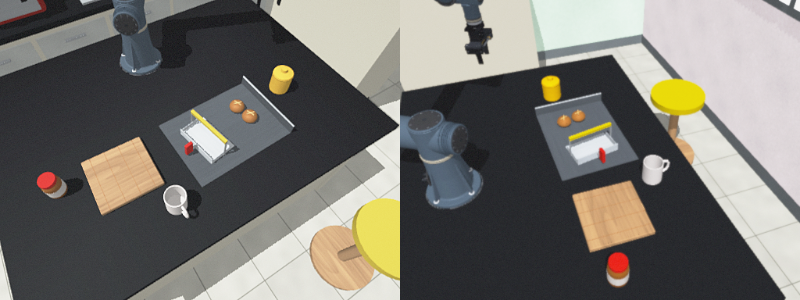

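The scene picture (800x600) shows the sheet with its wall running from (488,155) to (587,257). The rolls are at (474,212) and (500,232), the yellow bar goes from (385,225) to (452,282), and the red tab is at (377,297). The board is at about (245,350) and the mug at (352,400). Next I'll measure these from both views.

```bash
cat > h.py <<'E'
import cv2,numpy as np
def cam(c,s=None):
    T=c.get("world_from_camera")
    if T is None:
        W=np.eye(4);W[:3,:3]=s["tcp_rot"];W[:3,3]=s["position"];T=W@c["T_tool_cam"]
    return np.array(T)
def ray(c,p,s=None):
    T=cam(c,s);f=192/np.tan(np.radians(c["vertical_fov"]/2))
    d=T[:3,:3]@np.array([(p[0]-c["cx"])/f,(p[1]-c["cy"])/f,1]);return T[:3,3],d/np.linalg.norm(d)
def onz(c,p,z,s=None):
    o,d=ray(c,p,s);return o+d*(z-o[2])/d[2]
def proj(c,P,s=None):
    T=np.linalg.inv(cam(c,s));q=T[:3,:3]@np.array(P)+T[:3,3];f=192/np.tan(np.radians(c["vertical_fov"]/2))
    return f*q[0]/q[2]+c["cx"],f*q[1]/q[2]+c["cy"]
R={"roll":((8,90,60),(19,215,255)),"yel":((22,140,90),(33,255,255)),"red":((174,160,70),(180,255,255)),"red2":((0,180,70),(4,255,255)),"wood":((9,50,90),(24,180,255))}
def blobs(im,k,amin=25):
    h=cv2.cvtColor(im,cv2.COLOR_RGB2HSV);m=cv2.inRange(h,*R[k])
    if k=="red": m|=cv2.inRange(h,*R["red2"])
    cs,_=cv2.findContours(m,cv2.RETR_EXTERNAL,cv2.CHAIN_APPROX_NONE)
    return sorted([c for c in cs if cv2.contourArea(c)>amin],key=cv2.contourArea,reverse=True)
E
python3 - <<'E'
from h import *;import pickle
d,s=pickle.load(open("a.pkl","rb"))
for n in("scene","side"):
    c=d[n];print(n)
    for k,z in(("roll",.025),("yel",.1),("red",.043),("wood",.02)):
        for b in blobs(c["image"],k)[:5]:
            m=cv2.moments(b);p=(m["m10"]/m["m00"],m["m01"]/m["m00"]);r=cv2.boxPoints(cv2.minAreaRect(b))
            print(k,cv2.contourArea(b),np.round(p,1),np.round(onz(c,p,z),3), [np.round(onz(c,q,z)[:2],3).tolist() for q in r] if k in("yel",) else "")
            if k=="wood" and cv2.contourArea(b)>2000:
                q=cv2.approxPolyDP(b,8,True)[:,0]; print([np.round(onz(c,x,z)[:2],3).tolist() for x in q])
c=d["scene"]
for q in((318,253),(405,371)): print("sheet",np.round(onz(c,np.array(q)/1.5625,.003),3))
for q in((489,153),(587,252)): print("walltop",np.round(onz(c,np.array(q)/1.5625,.048),3))
E
```

```text
scene
roll 5954.0 [155.4 224. ] [ 0.561 -0.338  0.025] 
roll 4476.0 [434.3 331.2] [1.208 0.154 0.025] 
roll 246.5 [319.  148.1] [0.585 0.249 0.025] 
roll 232.0 [302.9 135.4] [0.512 0.233 0.025] 
roll 172.5 [ 69.  238.9] [ 0.476 -0.572  0.025] 
yel 4783.5 [485.4 301. ] [1.213 0.276 0.1  ] [[1.083, 0.295], [1.165, 0.431], [1.328, 0.226], [1.257, 0.108]]
yel 463.5 [359.1  96.4] [0.516 0.455 0.1  ] [[0.488, 0.373], [0.452, 0.529], [0.549, 0.514], [0.579, 0.363]]
yel 257.0 [267.1 161.5] [0.584 0.038 0.1  ] [[0.486, 0.01], [0.478, 0.028], [0.676, 0.064], [0.682, 0.048]]
red 353.5 [ 58.9 230.5] [ 0.447 -0.585  0.043] 
red 94.0 [241.3 189.3] [ 0.599 -0.063  0.043] 
wood 6082.5 [155.1 224. ] [ 0.558 -0.339  0.02 ] 
[[0.434, -0.207], [0.426, -0.455], [0.668, -0.458], [0.673, -0.217]]
wood 4653.5 [434.5 331.1] [1.208 0.157 0.02 ] 
[[1.105, 0.167], [1.135, 0.092], [1.218, 0.065], [1.285, 0.107], [1.307, 0.173], [1.289, 0.231], [1.162, 0.262]]
wood 860.5 [359.4 101.2] [0.484 0.511 0.02 ] 
wood 253.5 [319.1 148.1] [0.582 0.252 0.02 ] 
wood 241.0 [302.8 135.3] [0.508 0.236 0.02 ] 
side
roll 6227.0 
[... 320 characters left out ...]
, [0.87, 0.049]]
yel 658.0 [193.3 112.8] [0.497 0.406 0.1  ] [[0.472, 0.53], [0.563, 0.511], [0.519, 0.29], [0.436, 0.308]]
yel 275.5 [242.8 167.8] [0.581 0.034 0.1  ] [[0.486, 0.03], [0.685, 0.068], [0.682, 0.038], [0.485, 0.002]]
red 515.0 [278.8 335.4] [ 0.495 -0.544  0.043] 
red 74.0 [258.7 198.8] [ 0.602 -0.067  0.043] 
wood 6273.5 [271.3 276. ] [ 0.544 -0.353  0.02 ] 
[[0.67, -0.217], [0.431, -0.214], [0.425, -0.466], [0.659, -0.47]]
wood 704.0 [358.1 178.3] [ 0.967 -0.064  0.02 ] 
wood 407.0 [218.5 151.5] [0.547 0.243 0.02 ] 
wood 64.0 [278.2 351.6] [ 0.483 -0.573  0.02 ] 
sheet [ 0.419 -0.108  0.003]
sheet [ 0.75  -0.09   0.003]
walltop [0.402 0.352 0.048]
walltop [0.734 0.361 0.048]
```

Request:
step_arm --pt "-0.87 -0.7 0 0 0 0.95 -1" --pt "-0.87 -0.7 0 0 0 0.95 -1" --pt "-0.87 -0.7 0 0 0 0.95 -1" --pt "-0.87 -0.7 0 0 0 0.95 -1" --pt "-0.87 -0.7 0 0 0 0.95 -1" --pt "-0.87 -0.7 0 0 0 0.95 -1" --pt "-0.87 -0.7 0 0 0 0.95 -1" --pt "-0.87 -0.7 0 0 0 0.95 -1"

```text
time_s: 0.82
position: [0.3888, 0.2977, 0.2475]
tcp_rot: [[-0.452, 0.892, -0.0], [0.892, 0.452, -0.0], [0.0, -0.0, -1.0]]
force: [1.0, 0.0, -0.6]
opening: 1.001
grasp_force: 0.0
```

```bash
cat > go.py <<'E'
import sys
from rig import *;import numpy as np
from scipy.spatial.transform import Rotation as Ro
x,y,z,a=map(float,sys.argv[1:5])  # a = heading of tool x, deg
s=read_state();R=np.array(s["tcp_rot"]);a=np.radians(a)
X=np.array([np.cos(a),np.sin(a),0]);Z=np.array([0,0,-1.]);G=np.stack([X,np.cross(Z,X),Z],1)
v=R.T@(np.array([x,y,z])-s["position"]);w=Ro.from_matrix(R.T@G).as_rotvec(degrees=True)
print("shift",np.round(v/.3,3),"turn",np.round(w/45,3),"rows",round(np.linalg.norm(v)/.0417,1),round(np.linalg.norm(w)/7.16,1),
 "pos",np.round(s["position"],4),"hdg",round(np.degrees(np.arctan2(R[1,0],R[0,0])),2),"t",s["time_s"],"F",np.round(s["force"],1),"op",round(s["opening"],3),"gf",s["grasp_force"])
E
python3 go.py .602 -.065 .2 100.6
```

```text
shift [-1.4    0.088  0.158] turn [-0.    -0.     0.361] rows 10.2 2.3 pos [0.3888 0.2977 0.2475] hdg 116.87 t 0.8167 F [ 1.   0.  -0.6] op 1.001 gf 0.0
```

Request:
step_arm --pt "-0.95 0.06 0.1 0 0 0.36 -1" --pt "-0.95 0.06 0.1 0 0 0.36 -1" --pt "-0.95 0.06 0.1 0 0 0.36 -1" --pt "-0.95 0.06 0.1 0 0 0.36 -1" --pt "-0.95 0.06 0.1 0 0 0.36 -1" --pt "-0.95 0.06 0.1 0 0 0.36 -1" --pt "-0.95 0.06 0.1 0 0 0.36 -1" --pt "-0.95 0.06 0.1 0 0 0.36 -1"

```text
time_s: 1.48
position: [0.5377, 0.0474, 0.217]
tcp_rot: [[-0.179, 0.984, 0.004], [0.984, 0.179, -0.003], [-0.004, 0.004, -1.0]]
force: [0.3, 0.2, -0.3]
opening: 0.999
grasp_force: 0.0
```

```bash
python3 go.py .602 -.065 .2 100.6
```

```text
shift [-0.407  0.144  0.059] turn [ 0.005  0.005 -0.006] rows 3.1 0.1 pos [0.5377 0.0474 0.217 ] hdg 100.32 t 1.4833 F [ 0.3  0.2 -0.3] op 0.999 gf 0.0
```

Request:
step_arm --pt "-0.4 0.14 0.06 0 0 0 -1" --pt "-0.4 0.14 0.06 0 0 0 -1" --pt "-0.4 0.14 0.06 0 0 0 -1" --pt "-0.4 0.14 0.06 0 0 0 -1" --pt "-0.4 0.14 0.06 0 0 0 -1"

```text
time_s: 1.9
position: [0.5974, -0.0588, 0.1987]
tcp_rot: [[-0.182, 0.983, -0.0], [0.983, 0.182, 0.0], [0.0, -0.0, -1.0]]
force: [-0.2, 0.7, 0.7]
opening: 1.001
grasp_force: 0.0
```

```bash
python3 - <<'E'
from rig import *;from h import *
s=read_state();c=capture("wrist")
cv2.imwrite("pics/w1.png",cv2.cvtColor(c["image"],cv2.COLOR_RGB2BGR))
for k,z in(("red",.075),("yel",.106),("roll",.021)):
    for b in blobs(c["image"],k)[:3]:
        r=cv2.minAreaRect(b);q=cv2.boxPoints(r);print(k,cv2.contourArea(b),np.round(r[0],1),np.round(r[1],1),np.round(onz(c,r[0],z,s)[:2],4),[np.round(onz(c,x,z,s)[:2],3).tolist() for x in q])
E
python3 go.py .602 -.065 .053 100.6
```

```text
red 52.0 [257.  205.5] [12. 13.] [ 0.6012 -0.0736] [[0.597, -0.081], [0.594, -0.068], [0.606, -0.066], [0.608, -0.079]]
yel 1863.0 [336.5  76. ] [ 20. 113.] [0.6376 0.0474] [[0.595, 0.046], [0.676, 0.061], [0.681, 0.048], [0.598, 0.033]]
yel 770.5 [145.   76.5] [19. 46.] [0.4995 0.0213] [[0.483, 0.025], [0.515, 0.031], [0.517, 0.018], [0.483, 0.012]]
roll 4839.5 [213.5 311. ] [ 42. 149.] [ 0.5769 -0.2446] [[0.481, -0.231], [0.664, -0.196], [0.678, -0.259], [0.485, -0.295]]
shift [-0.03   0.015  0.486] turn [-0.002 -0.002 -0.001] rows 3.5 0.0 pos [ 0.5962 -0.057   0.1988] hdg 100.56 t 1.95 F [-0.9  0.2 -0.5] op 0.999 gf 0.0
```

View pics/w1.png

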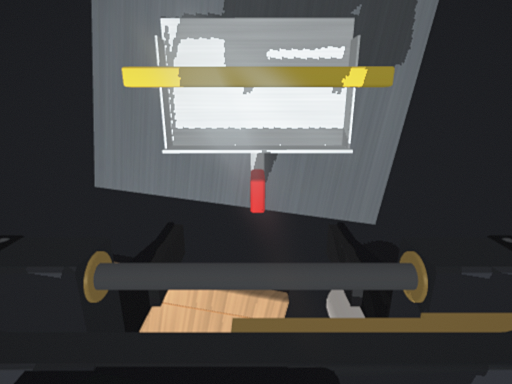

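The wrist picture shows the yellow bar level in the image, with its centre at (258,76), so the tool is square to the scoop. The red tab lies at columns 251–265, rows 170–212. I'll descend onto the tab.

```bash
python3 go.py .601 -.065 .053 100.6
python3 - <<'E'
from h import *;import pickle
d,s=pickle.load(open("a.pkl","rb"));print(onz(d["scene"],(225,262),.03))
E
```

```text
shift [-0.03   0.012  0.486] turn [-0.002 -0.002 -0.001] rows 3.5 0.0 pos [ 0.5962 -0.057   0.1988] hdg 100.56 t 1.95 F [-0.9  0.2 -0.5] op 0.999 gf 0.0
[ 0.77297407 -0.21735204  0.03      ]
```

Request:
step_arm --pt "-0.03 0.01 0.2 0 0 0 -1" --pt "-0.03 0.01 0.3 0 0 0 -1" --pt "-0.03 0.01 0.4 0 0 0 -1" --pt "-0.03 0.01 0.485 0 0 0 -1" --pt "-0.03 0.01 0.485 0 0 0 -1" --pt "-0.03 0.01 0.485 0 0 0 -1"

```text
time_s: 2.45
position: [0.5995, -0.063, 0.0532]
tcp_rot: [[-0.187, 0.982, -0.004], [0.982, 0.187, 0.002], [0.002, -0.004, -1.0]]
force: [0.3, -0.1, -0.1]
opening: 1.0
grasp_force: 0.0
```

```bash
python3 go.py .601 -.065 .053 100.6
```

```text
shift [-0.007  0.004  0.001] turn [-0.005 -0.003  0.004] rows 0.1 0.0 pos [ 0.5995 -0.063   0.0532] hdg 100.76 t 2.45 F [ 0.3 -0.1 -0.1] op 1.0 gf 0.0
```

Request:
step_arm --pt "0 0 0 0 0 0 1" --pt "0 0 0 0 0 0 1" --pt "0 0 0 0 0 0 1" --pt "0 0 0 0 0 0 1" --pt "0 0 0 0 0 0 1" --pt "0 0 0 0 0 0 1" --pt "0 0 0 0 0 0 1" --pt "0 0 0 0 0 0 1"

```text
time_s: 3.12
position: [0.6013, -0.0651, 0.0542]
tcp_rot: [[-0.185, 0.983, 0.0], [0.983, 0.185, -0.0], [-0.0, 0.0, -1.0]]
force: [0.1, -0.1, -0.6]
opening: 0.475
grasp_force: 0.0
```

```bash
python3 - <<'E'
from h import *;from rig import *
# better sheet yaw: fit wrist/scene sheet edges
s=read_state();c=capture("scene");im=c["image"]
cv2.imwrite("pics/c1.png",cv2.resize(cv2.cvtColor(im[85:250,190:390],cv2.COLOR_RGB2BGR),(800,660))[:600])
for k in("roll",):
    for b in blobs(im,k)[:5]:
        m=cv2.moments(b);p=(m["m10"]/m["m00"],m["m01"]/m["m00"]);print(k,np.round(p,1),np.round(onz(c,p,.025),3))
E
python3 go.py .601 -.065 .053 100.6
```

```text
roll [155.  223.8] [ 0.56  -0.339  0.025]
roll [434.3 331.2] [1.208 0.154 0.025]
roll [319.  148.1] [0.585 0.249 0.025]
roll [302.9 135.5] [0.512 0.233 0.025]
roll [ 69. 239.] [ 0.477 -0.573  0.025]
shift [ 0.001 -0.001  0.004] turn [-0.     0.     0.001] rows 0.0 0.0 pos [ 0.6012 -0.0651  0.0541] hdg 100.66 t 3.1667 F [ 0.9  0.6 -0.1] op 0.428 gf 0.0
```

View pics/c1.png

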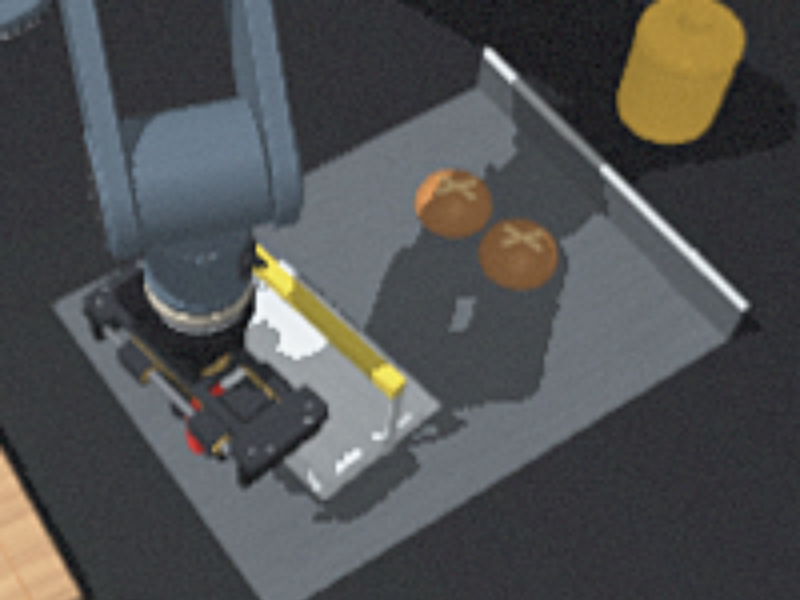

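This 4x crop shows the gripper straddling the red tab. The wall's inner foot runs from about (478,90) to (727,340) and the near-left sheet corner is at (55,303). The rolls are at (454,203) and (519,254).

Request:
step_arm --pt "0 0 0 0 0 0 1" --pt "0 0 0 0 0 0 1" --pt "0 0 0 0 0 0 1" --pt "0 0 0 0 0 0 1" --pt "0 0 0 0 0 0 1" --pt "0 0 0 0 0 0 1"

```text
time_s: 3.67
position: [0.6011, -0.065, 0.0539]
tcp_rot: [[-0.185, 0.983, -0.0], [0.983, 0.185, -0.0], [0.0, -0.0, -1.0]]
force: [0.4, -0.4, -0.1]
opening: 0.158
grasp_force: 30.0
```

```bash
python3 - <<'E'
from h import *;import pickle
d,s=pickle.load(open("a.pkl","rb"));c=d["scene"]
P=lambda u,v,z:onz(c,(190+u/4,85+v/4),z)[:2]
A,B,C=P(478,90,.003),P(727,340,.003),P(55,303,.003);D=P(265,600,.003)
ang=lambda v:np.degrees(np.arctan2(v[1],v[0]))
print(A,B,C,D,"wall",ang(B-A),"left",ang(A-C)-90,"near",ang(D-C),np.linalg.norm(B-A),np.linalg.norm(A-C))
E
python3 go.py .601 -.065 .053 100.6
```

```text
[0.40201412 0.34429106] [0.7377402  0.35868382] [ 0.41531932 -0.1055482 ] [ 0.73882981 -0.09387961] wall 2.454798486421083 left 1.6941819326563774 near 2.0656861783259353 0.3360344498865987 0.4500359866280807
shift [ 0.    -0.     0.003] turn [-0.    -0.     0.002] rows 0.0 0.0 pos [ 0.6011 -0.065   0.0539] hdg 100.68 t 3.6667 F [ 0.4 -0.4 -0.1] op 0.158 gf 29.999864366836846
```

```bash
python3 go.py .557 -.03 .0535 92.1
```

```text
shift [ 0.142 -0.123  0.001] turn [-0.    -0.     0.191] rows 1.4 1.2 pos [ 0.6011 -0.065   0.0539] hdg 100.68 t 3.6667 F [ 0.4 -0.4 -0.1] op 0.158 gf 29.999864366836846
```

Request:
step_arm --pt "0.03 -0.02 0.003 0 0 0.03 1" --pt "0.05 -0.04 0.003 0 0 0.07 1" --pt "0.07 -0.06 0.003 0 0 0.1 1" --pt "0.1 -0.08 0.003 0 0 0.13 1" --pt "0.12 -0.1 0.003 0 0 0.16 1" --pt "0.14 -0.123 0.003 0 0 0.19 1" --pt "0.14 -0.123 0.003 0 0 0.19 1" --pt "0.14 -0.123 0.003 0 0 0.19 1"

```text
time_s: 4.33
position: [0.5568, -0.0302, 0.0538]
tcp_rot: [[-0.037, 0.999, -0.001], [0.999, 0.037, 0.001], [0.001, -0.001, -1.0]]
force: [-3.2, 1.7, 6.9]
opening: 0.163
grasp_force: 30.0
```

```bash
cat > look.py <<'E'
import sys
from h import *;from rig import *
sh=float(sys.argv[1]) if len(sys.argv)>1 else .003
for n in("scene","side"):
    c=capture(n);im=c["image"];print(n)
    for k,z in(("roll",.025),("yel",.097+sh)):
        for b in blobs(im,k,12):
            if k=="yel": r=cv2.minAreaRect(b);P=onz(c,r[0],z)
            else:
                m=cv2.moments(b);P=onz(c,(m["m10"]/m["m00"],m["m01"]/m["m00"]),z)
            if .3<P[0]<.8 and -.1<P[1]<.4 and cv2.contourArea(b)<600:
                print(k,cv2.contourArea(b),np.round(P,3),[np.round(onz(c,q,z)[:2],3).tolist() for q in cv2.boxPoints(r)] if k=="yel" else "")
    x0=180 if n=="scene" else 130;y0=85 if n=="scene" else 90
    cv2.imwrite("pics/%s_%s.png"%(n,sys.argv[2] if len(sys.argv)>2 else "x"),cv2.resize(cv2.cvtColor(im[y0:y0+150,x0:x0+200],cv2.COLOR_RGB2BGR),(800,600)))
E
python3 look.py .003 b; python3 go.py .557 .03 .0535 92.1
```

```text
scene
roll 244.0 [0.585 0.249 0.025] 
roll 226.0 [0.512 0.233 0.025] 
yel 200.5 [0.56  0.074 0.1  ] [[0.464, 0.062], [0.459, 0.08], [0.65, 0.086], [0.654, 0.069]]
side
roll 190.0 [0.51  0.229 0.025] 
roll 87.0 [0.572 0.25  0.025] 
yel 451.0 [0.48  0.392 0.1  ] [[0.424, 0.464], [0.502, 0.529], [0.533, 0.322], [0.46, 0.268]]
yel 112.5 [0.491 0.069 0.1  ] [[0.457, 0.086], [0.529, 0.086], [0.525, 0.052], [0.453, 0.053]]
yel 32.0 [0.642 0.072 0.1  ] [[0.635, 0.091], [0.658, 0.083], [0.648, 0.053], [0.625, 0.061]]
shift [0.201 0.008 0.001] turn [-0.001 -0.001  0.   ] rows 1.4 0.0 pos [ 0.5568 -0.0302  0.0538] hdg 92.12 t 4.4333 F [-3.6  0.9  7.1] op 0.158 gf 30.003593761939555
```

Request:
step_arm --pt "0.04 0 0 0 0 0 1" --pt "0.08 0 0 0 0 0 1" --pt "0.12 0 0 0 0 0 1" --pt "0.16 0 0 0 0 0 1" --pt "0.2 0 0 0 0 0 1" --pt "0.24 0 0 0 0 0 1" --pt "0.28 0 0 0 0 0 1" --pt "0.3 0 0 0 0 0 1"

```text
time_s: 5.1
position: [0.5549, 0.0594, 0.0539]
tcp_rot: [[-0.04, 0.999, 0.001], [0.999, 0.04, -0.001], [-0.002, 0.001, -1.0]]
force: [0.8, -4.8, 5.9]
opening: 0.162
grasp_force: 30.0
```

Request:
step_arm --pt "0.03 0 0 0 0 0 1" --pt "0.06 0 0 0 0 0 1" --pt "0.09 0 0 0 0 0 1" --pt "0.12 0 0 0 0 0 1" --pt "0.15 0 0 0 0 0 1" --pt "0.18 0 0 0 0 0 1" --pt "0.2 0 0 0 0 0 1" --pt "0.2 0 0 0 0 0 1"

```text
time_s: 5.77
position: [0.5526, 0.1198, 0.0539]
tcp_rot: [[-0.039, 0.999, 0.001], [0.999, 0.039, -0.0], [-0.0, 0.001, -1.0]]
force: [0.9, 0.5, 5.5]
opening: 0.158
grasp_force: 30.0
```

```bash
python3 look.py .003 c; python3 go.py .549 .187 .0535 92.1
```

```text
scene
roll 381.5 [0.547 0.309 0.025] 
yel 192.0 [0.571 0.224 0.1  ] [[0.492, 0.208], [0.485, 0.229], [0.645, 0.239], [0.651, 0.219]]
side
yel 95.5 [0.485 0.218 0.1  ] [[0.452, 0.236], [0.522, 0.237], [0.518, 0.2], [0.449, 0.199]]
yel 37.5 [0.629 0.224 0.1  ] [[0.612, 0.241], [0.652, 0.238], [0.645, 0.207], [0.606, 0.209]]
shift [ 0.224 -0.004  0.001] turn [ 0.002 -0.     0.002] rows 1.6 0.0 pos [0.5526 0.1198 0.0538] hdg 92.19 t 5.8667 F [0.5 0.3 5.4] op 0.158 gf 30.009450243087485
```

View pics/scene_c.png

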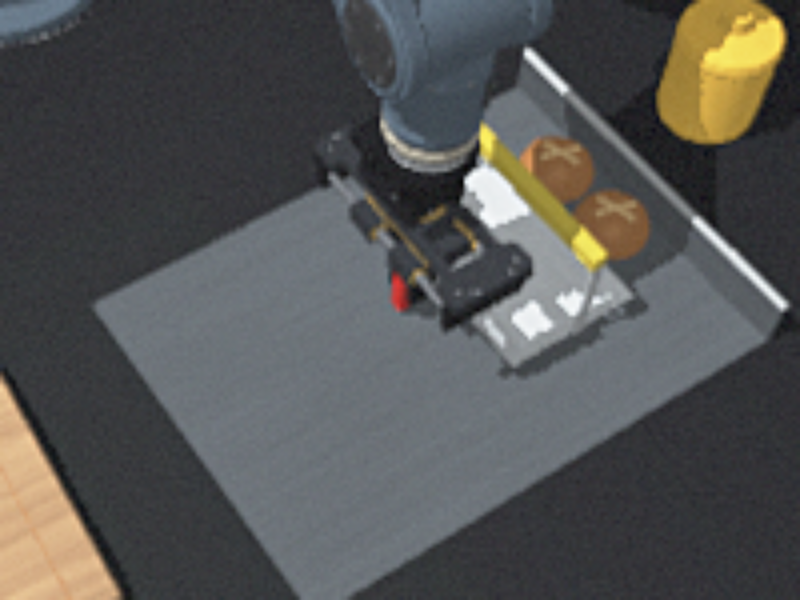

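The scoop is square to the wall and the rolls sit at the mouth, at (560,170) and (612,225), close to the wall. I'll keep pushing.

Request:
step_arm --pt "0.02 0 0 0 0 0 1" --pt "0.04 0 0 0 0 0 1" --pt "0.06 0 0 0 0 0 1" --pt "0.08 0 0 0 0 0 1" --pt "0.1 0 0 0 0 0 1" --pt "0.12 0 0 0 0 0 1" --pt "0.14 0 0 0 0 0 1" --pt "0.15 0 0 0 0 0 1"

```text
time_s: 6.53
position: [0.551, 0.1635, 0.0539]
tcp_rot: [[-0.039, 0.999, 0.001], [0.999, 0.039, -0.002], [-0.002, 0.001, -1.0]]
force: [0.2, -5.6, 6.7]
opening: 0.158
grasp_force: 30.0
```

Request:
step_arm --pt "0.015 0 0 0 0 0 1" --pt "0.03 0 0 0 0 0 1" --pt "0.04 0 0 0 0 0 1" --pt "0.05 0 0 0 0 0 1" --pt "0.06 0 0 0 0 0 1" --pt "0.06 0 0 0 0 0 1" --pt "0.06 0 0 0 0 0 1"

```text
time_s: 7.12
position: [0.5503, 0.1816, 0.0539]
tcp_rot: [[-0.038, 0.999, 0.001], [0.999, 0.038, -0.001], [-0.001, 0.001, -1.0]]
force: [0.1, -3.5, 6.2]
opening: 0.159
grasp_force: 30.0
```

```bash
python3 look.py .003 d; python3 go.py .549 .187 .0535 92.1
```

```text
scene
roll 131.0 [0.509 0.304 0.025] 
roll 121.5 [0.585 0.31  0.025] 
yel 210.0 [0.574 0.286 0.1  ] [[0.503, 0.272], [0.495, 0.294], [0.642, 0.299], [0.648, 0.278]]
side
yel 48.0 [0.626 0.287 0.1  ] [[0.607, 0.306], [0.653, 0.306], [0.646, 0.268], [0.6, 0.268]]
shift [ 0.018 -0.004  0.001] turn [0.001 0.001 0.002] rows 0.1 0.0 pos [0.5503 0.1816 0.0539] hdg 92.19 t 7.2167 F [ 0.2 -2.9  6.6] op 0.161 gf 30.003505123313516
```

View pics/scene_d.png

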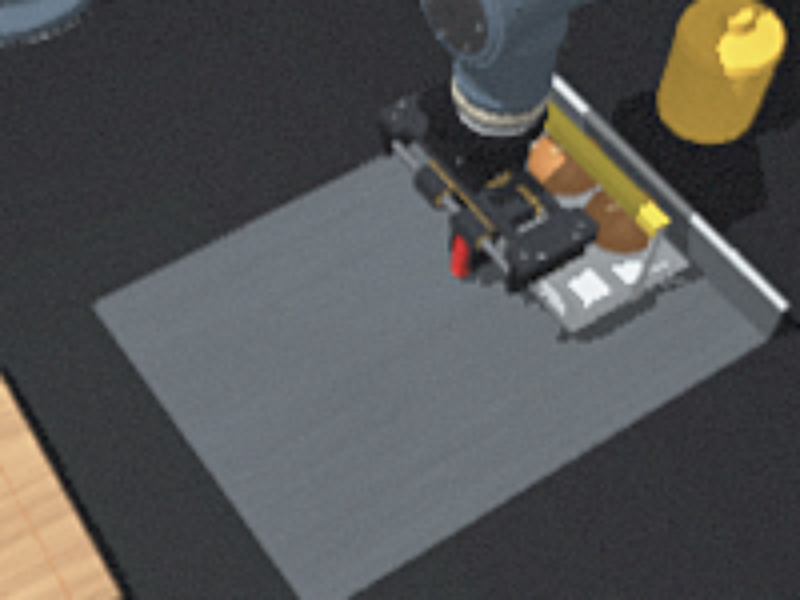

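Both rolls are now in the pan, below and in front of the bar, at about (560,170) and (620,220). I'll ease forward until the edge meets the wall.

Request:
step_arm --pt "0.007 0 0 0 0 0 1" --pt "0.014 0 0 0 0 0 1" --pt "0.014 0 0 0 0 0 1" --pt "0.014 0 0 0 0 0 1"

```text
time_s: 7.55
position: [0.5504, 0.1849, 0.0539]
tcp_rot: [[-0.039, 0.999, 0.001], [0.999, 0.039, -0.002], [-0.002, 0.001, -1.0]]
force: [1.1, -7.1, 5.9]
opening: 0.158
grasp_force: 30.0
```

Request:
step_arm --pt "0.006 0 0 0 0 0 1" --pt "0.012 0 0 0 0 0 1" --pt "0.012 0 0 0 0 0 1" --pt "0.012 0 0 0 0 0 1"

```text
time_s: 7.88
position: [0.5504, 0.1853, 0.0539]
tcp_rot: [[-0.04, 0.999, 0.001], [0.999, 0.04, -0.007], [-0.007, 0.0, -1.0]]
force: [0.9, -18.6, 5.4]
opening: 0.161
grasp_force: 30.0
```

Request:
step_arm --pt "-0.012 0 0 0 0 0 1" --pt "-0.012 0 0 0 0 0 1" --pt "-0.012 0 0 0 0 0 0.6" --pt "-0.012 0 0 0 0 0 -1" --pt "-0.012 0 0 0 0 0 -1" --pt "-0.012 0 0 0 0 0 -1" --pt "-0.012 0 0 0 0 0 -1" --pt "-0.012 0 0 0 0 0 -1"

```text
time_s: 8.55
position: [0.549, 0.1868, 0.0529]
tcp_rot: [[-0.037, 0.999, -0.0], [0.999, 0.037, 0.0], [0.0, -0.0, -1.0]]
force: [0.1, -0.1, -0.2]
opening: 0.497
grasp_force: 0.0
```

Request:
step_arm --pt "0 0 0 0 0 0 -1" --pt "0 0 0 0 0 0 -1" --pt "0 0 0 0 0 0 -1" --pt "0 0 0 0 0 0 -1" --pt "0 0 -0.1 0 0 0 -1" --pt "0 0 -0.2 0 0 0 -1" --pt "0 0 -0.3 0 0 0 -1" --pt "0 0 -0.4 0 0 0 -1"

```text
time_s: 9.22
position: [0.5489, 0.1864, 0.1742]
tcp_rot: [[-0.037, 0.999, -0.001], [0.999, 0.037, -0.0], [-0.0, -0.001, -1.0]]
force: [1.9, 0.5, 0.4]
opening: 0.987
grasp_force: 0.0
```

```bash
python3 - <<'E'
from rig import *;from h import *
s=read_state();c=capture("wrist")
cv2.imwrite("pics/w2.png",cv2.cvtColor(c["image"],cv2.COLOR_RGB2BGR))
for k,z in(("red",.075),("yel",.106),("roll",.025)):
    for b in blobs(c["image"],k)[:3]:
        r=cv2.minAreaRect(b);q=cv2.boxPoints(r);print(k,cv2.contourArea(b),np.round(r[0],1),np.round(r[1],1),np.round(onz(c,r[0],z,s)[:2],4),[np.round(onz(c,x,z,s)[:2],3).tolist() for x in q])
E
python3 look.py .003 e; python3 go.py .546 .284 .2 92
```

```text
yel 3047.5 [333.   65.5] [ 23. 156.] [0.5948 0.2897] [[0.544, 0.295], [0.644, 0.298], [0.647, 0.285], [0.544, 0.281]]
yel 966.5 [127.5  65.5] [23. 49.] [0.4614 0.2845] [[0.446, 0.291], [0.478, 0.292], [0.477, 0.278], [0.445, 0.277]]
roll 3345.5 [299.   26.5] [53. 74.] [0.5809 0.3292] [[0.548, 0.348], [0.611, 0.351], [0.616, 0.309], [0.55, 0.307]]
roll 2874.0 [214.   26.5] [53. 74.] [0.5067 0.3264] [[0.475, 0.345], [0.538, 0.348], [0.54, 0.306], [0.474, 0.304]]
roll 66.0 [202.   47.1] [ 8.7 14.8] [0.496  0.3095] [[0.488, 0.309], [0.5, 0.316], [0.504, 0.31], [0.492, 0.303]]
scene
roll 147.0 [0.585 0.309 0.025] 
roll 44.0 [0.529 0.309 0.025] 
yel 125.0 [0.604 0.29  0.1  ] [[0.564, 0.277], [0.557, 0.299], [0.644, 0.302], [0.65, 0.281]]
yel 14.0 [0.479 0.291 0.1  ] [[0.462, 0.287], [0.459, 0.295], [0.497, 0.296], [0.5, 0.288]]
side
roll 163.0 [0.509 0.314 0.025] 
roll 157.5 [0.585 0.317 0.025] 
yel 466.5 [0.492 0.386 0.1  ] [[0.468, 0.526], [0.555, 0.519], [0.514, 0.259], [0.436, 0.267]]
yel 110.0 [0.576 0.287 0.1  ] [[0.533, 0.303], [0.624, 0.307], [0.619, 0.271], [0.529, 0.268]]
shift [ 0.325 -0.004 -0.08 ] turn [ 0.008 -0.001  0.003] rows 2.4 0.1 pos [0.551  0.1867 0.1759] hdg 92.12 t 9.3667 F [-1.1 -0.2 -0.9] op 0.998 gf 0.0
```

View pics/w2.png

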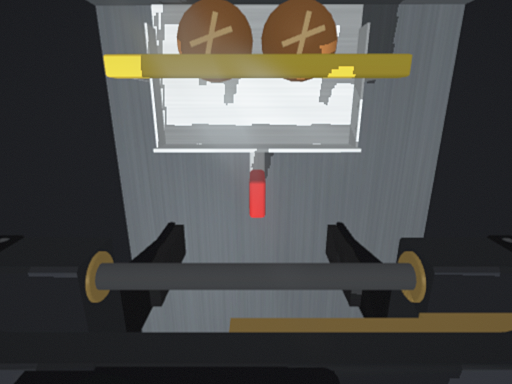

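The wrist view shows both rolls in the pan, at (214,40) and (299,40). The bar is at row 65, columns 105–411, and the red tab is free. The bar centre is about (0.546,0.287). I'll move above the bar and turn a quarter.

Request:
step_arm --pt "0 0 -0.1 0 0 0 -1" --pt "0.1 0 -0.15 0 0 0.15 -1" --pt "0.2 0 -0.15 0 0 0.3 -1" --pt "0.33 0 -0.15 0 0 0.45 -1" --pt "0.33 0 -0.15 0 0 0.6 -1" --pt "0.33 0 -0.15 0 0 0.75 -1" --pt "0.33 0 -0.15 0 0 0.9 -1" --pt "0.33 0 -0.15 0 0 1 -1"

```text
time_s: 10.03
position: [0.5443, 0.2855, 0.2161]
tcp_rot: [[0.684, 0.73, -0.004], [0.73, -0.684, -0.001], [-0.003, -0.002, -1.0]]
force: [1.0, 0.4, 0.7]
opening: 0.998
grasp_force: 0.0
```

Request:
step_arm --pt "0 0 0 0 0 1 -1" --pt "0 0 0 0 0 1 -1" --pt "0 0 0 0 0 1 -1" --pt "0 0 0 0 0 1 -1" --pt "0 0 0 0 0 1 -1" --pt "0 0 0 0 0 1 -1" --pt "0 0 0 0 0 1 -1" --pt "0 0 0 0 0 1 -1"

```text
time_s: 10.7
position: [0.5445, 0.285, 0.2162]
tcp_rot: [[0.999, 0.036, -0.004], [0.036, -0.999, -0.001], [-0.004, 0.001, -1.0]]
force: [-0.4, 0.8, -0.8]
opening: 0.999
grasp_force: 0.0
```

```bash
python3 - <<'E'
from rig import *;from h import *
s=read_state();c=capture("wrist")
cv2.imwrite("pics/w3.png",cv2.cvtColor(c["image"],cv2.COLOR_RGB2BGR))
for b in blobs(c["image"],"yel")[:3]:
        r=cv2.minAreaRect(b);q=cv2.boxPoints(r);print(cv2.contourArea(b),np.round(r[0],1),np.round(r[1],1),np.round(onz(c,r[0],.106,s)[:2],4),[np.round(onz(c,x,.106,s)[:2],3).tolist() for x in q])
E
python3 go.py .546 .287 .104 2.1
```

```text
1840.0 [103.9 211.4] [41.3 72.6] [0.5227 0.4202] [[0.519, 0.458], [0.558, 0.4], [0.527, 0.382], [0.484, 0.442]]
585.0 [251.1 233. ] [58.3 13.7] [0.5063 0.2866] [[0.534, 0.294], [0.535, 0.282], [0.476, 0.278], [0.475, 0.291]]
369.5 [250.5 107. ] [15. 58.] [0.6185 0.2909] [[0.595, 0.296], [0.64, 0.298], [0.641, 0.286], [0.595, 0.284]]
shift [ 0.006 -0.007  0.375] turn [0.001 0.004 0.002] rows 2.7 0.0 pos [0.5447 0.2851 0.2165] hdg 2.17 t 10.75 F [ 0.4 -0.3  0.4] op 1.001 gf 0.0
```

View pics/w3.png

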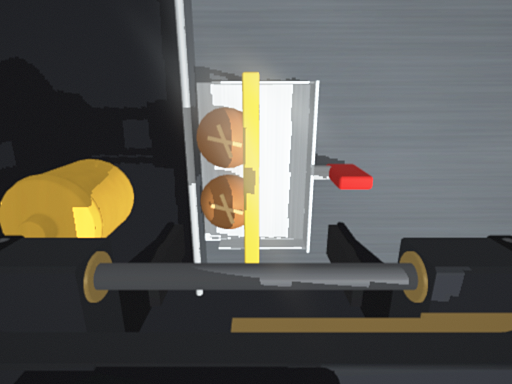

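The wrist view shows the bar upright in the image at column 251, with both rolls under and in front of it at (225,137) and (228,202). The canister stands left of the hand. I'll descend.

Request:
step_arm --pt "0.006 -0.009 0.1 0 0 0 -1" --pt "0.006 -0.009 0.18 0 0 0 -1" --pt "0.006 -0.009 0.26 0 0 0 -1" --pt "0.006 -0.009 0.32 0 0 0 -1" --pt "0.006 -0.009 0.368 0 0 0 -1" --pt "0.006 -0.009 0.368 0 0 0 -1" --pt "0.006 -0.009 0.368 0 0 0 -1"

```text
time_s: 11.33
position: [0.5464, 0.2878, 0.1064]
tcp_rot: [[0.999, 0.038, -0.003], [0.038, -0.999, -0.001], [-0.003, 0.001, -1.0]]
force: [-0.4, 0.2, 0.3]
opening: 1.001
grasp_force: 0.0
```

Request:
step_arm --pt "0 0 0 0 0 0 1" --pt "0 0 0 0 0 0 1" --pt "0 0 0 0 0 0 1" --pt "0 0 0 0 0 0 1" --pt "0 0 0 0 0 0 1" --pt "0 0 0 0 0 0 1" --pt "0 0 0 0 0 0 1" --pt "0 0 0 0 0 0 1"

```text
time_s: 12.0
position: [0.5473, 0.2882, 0.1079]
tcp_rot: [[0.999, 0.037, 0.0], [0.037, -0.999, 0.0], [0.0, -0.0, -1.0]]
force: [-0.3, 0.1, 0.3]
opening: 0.479
grasp_force: 0.0
```

Request:
step_arm --pt "0 0 0 0 0 0 1" --pt "0 0 0 0 0 0 1" --pt "0 0 0 0 0 0 1" --pt "0 0 0 0 0 0 1" --pt "0 0 0 0 0 0 1" --pt "0 0 0 0 0 0 1" --pt "0 0 0 0 0 0 1" --pt "0 0 0 0 0 0 1"

```text
time_s: 12.67
position: [0.5473, 0.2884, 0.1077]
tcp_rot: [[0.999, 0.037, 0.0], [0.037, -0.999, 0.0], [0.0, -0.0, -1.0]]
force: [0.3, 2.3, -0.5]
opening: 0.157
grasp_force: 30.0
```

Request:
step_arm --pt "0 0.005 -0.01 0 0 0 1" --pt "0 0.01 -0.02 0 0 0 1" --pt "0 0.015 -0.04 0 0 0 1" --pt "0 0.02 -0.06 0 0 0 1" --pt "0 0.02 -0.08 0 0 0 1" --pt "0 0.02 -0.1 0 0 0 1" --pt "0 0.02 -0.12 0 0 0 1" --pt "0 0.02 -0.14 0 0 0 1"

```text
time_s: 13.33
position: [0.5475, 0.2822, 0.1506]
tcp_rot: [[0.999, 0.037, 0.0], [0.037, -0.999, 0.0], [0.0, -0.0, -1.0]]
force: [0.2, 1.0, -4.8]
opening: 0.156
grasp_force: 30.0
```

Request:
step_arm --pt "0 0 -0.03 0 0 0 1" --pt "0 0 -0.07 0 0 0 1" --pt "0 0 -0.11 0 0 0 1" --pt "0 0 -0.15 0 0 0 1" --pt "0 0 -0.18 0 0 0 1" --pt "0 0 -0.2 0 0 0 1" --pt "0 0 -0.2 0 0 0 1" --pt "0 0 -0.2 0 0 0 1"

```text
time_s: 14.0
position: [0.5475, 0.2822, 0.2102]
tcp_rot: [[0.999, 0.037, 0.001], [0.037, -0.999, 0.0], [0.001, -0.0, -1.0]]
force: [0.6, 0.2, -5.1]
opening: 0.156
grasp_force: 30.0
```

```bash
python3 - <<'E'
from rig import *;from h import *
a=capture("side")["image"][60:210,130:330];b=capture("scene")["image"][40:190,230:430]
cv2.imwrite("pics/l.png",cv2.cvtColor(np.hstack([cv2.resize(x,(400,300)) for x in(a,b)]),cv2.COLOR_RGB2BGR))
E
python3 go.py .55 -.34 .208 2.1
```

```text
shift [-0.066  2.072  0.005] turn [0.001 0.002 0.   ] rows 14.9 0.0 pos [0.5469 0.282  0.2091] hdg 2.11 t 14.1 F [-0.8  0.3 -4.2] op 0.156 gf 30.00413093715906
```

View pics/l.png

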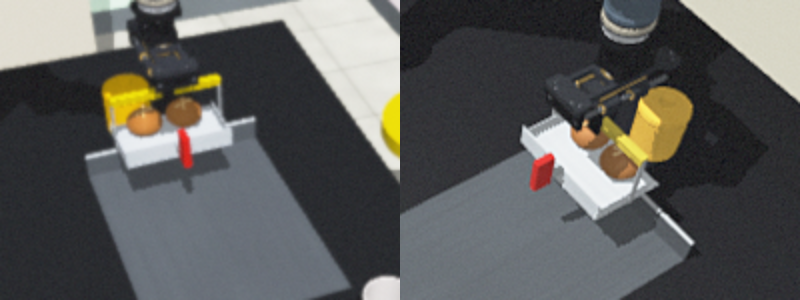

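Both rolls sit level in the lifted scoop, clear of the wall. I'll carry it gently to the board.

Request:
step_arm --pt "0 0.01 0 0 0 0 1" --pt "0 0.03 0 0 0 0 1" --pt "0 0.06 0 0 0 0 1" --pt "0 0.1 0 0 0 0 1" --pt "0 0.15 0 0 0 0 1" --pt "0 0.21 0 0 0 0 1" --pt "0 0.27 0 0 0 0 1" --pt "0 0.33 0 0 0 0 1"

```text
time_s: 14.77
position: [0.551, 0.1809, 0.2098]
tcp_rot: [[0.999, 0.036, -0.0], [0.036, -0.999, -0.001], [-0.0, 0.001, -1.0]]
force: [0.8, 0.6, -4.2]
opening: 0.159
grasp_force: 30.0
```

Request:
step_arm --pt "-0.003 0.06 0 0 0 0 1" --pt "-0.006 0.12 0 0 0 0 1" --pt "-0.009 0.18 0 0 0 0 1" --pt "-0.012 0.24 0 0 0 0 1" --pt "-0.015 0.3 0 0 0 0 1" --pt "-0.018 0.36 0 0 0 0 1" --pt "-0.021 0.42 0 0 0 0 1" --pt "-0.024 0.48 0 0 0 0 1"

```text
time_s: 15.43
position: [0.5487, 0.0366, 0.2099]
tcp_rot: [[0.999, 0.036, -0.0], [0.036, -0.999, -0.001], [-0.0, 0.001, -1.0]]
force: [0.3, -0.7, -3.8]
opening: 0.159
grasp_force: 30.0
```

Request:
step_arm --pt "-0.003 0.06 0 0 0 0 1" --pt "-0.006 0.12 0 0 0 0 1" --pt "-0.009 0.18 0 0 0 0 1" --pt "-0.012 0.24 0 0 0 0 1" --pt "-0.015 0.3 0 0 0 0 1" --pt "-0.018 0.36 0 0 0 0 1" --pt "-0.021 0.42 0 0 0 0 1" --pt "-0.024 0.48 0 0 0 0 1"

```text
time_s: 16.1
position: [0.5464, -0.1074, 0.2099]
tcp_rot: [[0.999, 0.036, -0.0], [0.036, -0.999, -0.0], [-0.0, 0.0, -1.0]]
force: [0.3, -0.7, -4.8]
opening: 0.158
grasp_force: 30.0
```

Request:
step_arm --pt "-0.003 0.06 0 0 0 0 1" --pt "-0.006 0.12 0 0 0 0 1" --pt "-0.009 0.18 0 0 0 0 1" --pt "-0.012 0.24 0 0 0 0 1" --pt "-0.015 0.3 0 0 0 0 1" --pt "-0.018 0.36 0 0 0 0 1" --pt "-0.021 0.42 0 0 0 0 1" --pt "-0.024 0.48 0 0 0 0 1"

```text
time_s: 16.77
position: [0.5441, -0.2514, 0.2098]
tcp_rot: [[0.999, 0.036, -0.001], [0.036, -0.999, -0.0], [-0.001, 0.0, -1.0]]
force: [0.8, 0.7, -4.3]
opening: 0.156
grasp_force: 30.0
```

Request:
step_arm --pt "0 0.06 0 0 0 0 1" --pt "0 0.12 0 0 0 0 1" --pt "0 0.17 0 0 0 0 1" --pt "0 0.21 0 0 0 0 1" --pt "0 0.24 0 0 0 0 1" --pt "0 0.26 0 0 0 0 1" --pt "0 0.28 0 0 0 0 1" --pt "0 0.29 0 0 0 0 1"

```text
time_s: 17.43
position: [0.5487, -0.3366, 0.2096]
tcp_rot: [[0.999, 0.037, -0.0], [0.037, -0.999, 0.0], [-0.0, -0.0, -1.0]]
force: [0.5, -0.2, -4.4]
opening: 0.158
grasp_force: 30.0
```

```bash
python3 go.py .548 -.335 .125 2.1
```

```text
shift [-0.002 -0.005  0.282] turn [-0.     0.     0.001] rows 2.0 0.0 pos [ 0.5487 -0.3366  0.2096] hdg 2.12 t 17.4333 F [ 0.5 -0.2 -4.4] op 0.158 gf 30.006057377904654
```

Request:
step_arm --pt "0 0 0.02 0 0 0 1" --pt "0 0 0.05 0 0 0 1" --pt "0 0 0.09 0 0 0 1" --pt "0 0 0.13 0 0 0 1" --pt "0 0 0.17 0 0 0 1" --pt "0 0 0.21 0 0 0 1" --pt "0 0 0.24 0 0 0 1" --pt "0 0 0.26 0 0 0 1"

```text
time_s: 18.1
position: [0.548, -0.3355, 0.1296]
tcp_rot: [[0.999, 0.037, -0.002], [0.037, -0.999, 0.002], [-0.002, -0.002, -1.0]]
force: [-1.1, -0.2, -4.7]
opening: 0.159
grasp_force: 30.0
```

Request:
step_arm --pt "0 0 0.008 0 0 0 1" --pt "0 0 0.014 0 0 0 1" --pt "0 0 0.02 0 0 0 1" --pt "0 0 0.024 0 0 0 1" --pt "0 0 0.024 0 0 0 1" --pt "0 0 0.024 0 0 0 1"

```text
time_s: 18.6
position: [0.5489, -0.3364, 0.125]
tcp_rot: [[0.999, 0.037, 0.001], [0.037, -0.999, -0.001], [0.001, 0.001, -1.0]]
force: [-0.5, -0.3, -4.4]
opening: 0.157
grasp_force: 30.0
```

Request:
step_arm --pt "0 0 0.003 0 0 0 1" --pt "0 0 0.003 0 0 0 1" --pt "0 0 0.003 0 0 0 1"

```text
time_s: 18.85
position: [0.549, -0.3364, 0.1247]
tcp_rot: [[0.999, 0.037, 0.001], [0.037, -0.999, -0.001], [0.001, 0.001, -1.0]]
force: [0.6, 1.1, 0.9]
opening: 0.152
grasp_force: 30.0
```

Request:
step_arm --pt "0 0 0.002 0 0 0 1" --pt "0 0 0.002 0 0 0 1" --pt "0 0 0.002 0 0 0 1"

```text
time_s: 19.1
position: [0.549, -0.3364, 0.1246]
tcp_rot: [[0.999, 0.037, 0.001], [0.037, -0.999, -0.001], [0.001, 0.001, -1.0]]
force: [-1.7, 1.6, 5.0]
opening: 0.154
grasp_force: 30.0
```

The scoop is down, so I'll release it and rise straight up.

Request:
step_arm --pt "0 0 0 0 0 0 -1" --pt "0 0 0 0 0 0 -1" --pt "0 0 0 0 0 0 -1" --pt "0 0 0 0 0 0 -1" --pt "0 0 0 0 0 0 -1" --pt "0 0 0 0 0 0 -1" --pt "0 0 0 0 0 0 -1" --pt "0 0 0 0 0 0 -1"

```text
time_s: 19.77
position: [0.5487, -0.3362, 0.1229]
tcp_rot: [[0.999, 0.037, -0.0], [0.037, -0.999, 0.0], [-0.0, -0.0, -1.0]]
force: [0.5, -0.1, 0.6]
opening: 0.679
grasp_force: 0.0
```

Request:
step_arm --pt "0 0 -0.03 0 0 0 -1" --pt "0 0 -0.08 0 0 0 -1" --pt "0 0 -0.15 0 0 0 -1" --pt "0 0 -0.25 0 0 0 -1" --pt "0 0 -0.35 0 0 0 -1" --pt "0 0 -0.45 0 0 0 -1" --pt "0 0 -0.5 0 0 0 -1" --pt "0 0 -0.5 0 0 0 -1"

```text
time_s: 20.43
position: [0.5507, -0.3378, 0.2789]
tcp_rot: [[0.999, 0.037, 0.008], [0.037, -0.999, -0.007], [0.008, 0.007, -1.0]]
force: [-0.1, 0.1, 0.4]
opening: 0.998
grasp_force: 0.0
```

Run:
```python
from rig import *;from h import *
a=capture("side")["image"][190:340,170:370];b=capture("scene")["image"][130:280,60:260]
cv2.imwrite("pics/f.png",cv2.cvtColor(np.hstack([cv2.resize(x,(400,300)) for x in(a,b)]),cv2.COLOR_RGB2BGR))
s=read_state();print(s["position"],s["force"],s["opening"])
```

```text
[ 0.548661   -0.33616717  0.27384693] [ 1.22745671 -0.17635617  0.04313666] 0.9990042126574344
```

View pics/f.png

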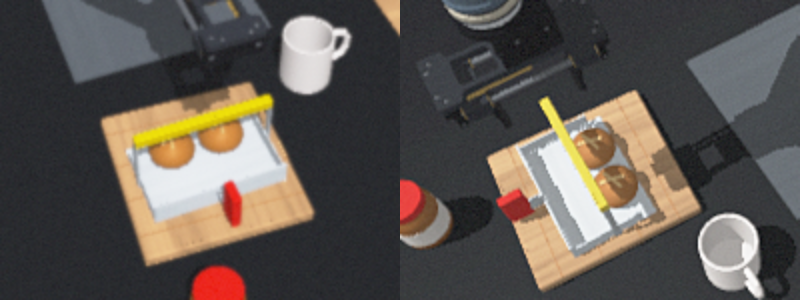

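The scoop lies flat in the middle of the board with both rolls in the pan, and the gripper is clear.

```bash
python3 -c "
from rig import *
print(hand_in())"
```

```text
the job is handed in; nothing more can be done
None
```

I handed the job in at about 20 s of the 69 s allowed: the scoop rests flat near the middle of the board with both rolls in it, and the gripper is clear; `hand_in()` gave no verdict.

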